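Push the vial block home into the loading corner

ROBOT

A 6-joint arm with a two-finger parallel gripper is mounted at the origin on the work surface. World frame = base frame: x ahead of the robot, y to its left, z up, the work surface at z = 0. Lengths are in mm, angles in rad, forces in N, time in s.
With the tool pointing down it reaches from about 275 to 1000 mm from the base axis. Payload 8.4 kg.
Tool frame: the origin (TCP) lies at the centre of the arm's flange, where the gripper is bolted on; the fingertips stand 173 mm ahead of it and the grasp point (between the pads) lies 155 mm ahead of it; z points along the fingers, y is the direction in which the jaws open and shut (so a half turn about z gives the same grasp; the last joint's range is limited). The gripper opens to 85 mm and grips with 20 to 120 N. Pads are 22 mm wide; open, the fingers measure 114 mm over their backs; the gripper's body (76 mm by 85 mm) begins 54 mm behind the grasp point. The pads swing forward as they close: fully open they stand 13 mm farther back than shut.
Start: joints at [1.337, 0.353, 1.633, -0, 1.155, -0.002], TCP at [143.58, 608.288, 404.681] pointing down, gripper open.
Joint ranges: [-2.63, 2.63], [-0.92, 2.1], [0.06, 2.66], [-1.3, 4.44], [0, 2.69], [-3.02, 3.02]. Speed limits (rad/s): [2.22, 2.22, 2.79, 3.14, 3.14, 3.14].

INTERFACE

Orientations are given as [roll, pitch, yaw] about the fixed x, y, z axes, in that order (R = Rz(yaw) Ry(pitch) Rx(roll)).
In Python, from rig import sense, grab_frame, camera_model, sign_off gives the robot as it stands. The module is installed in compiled form; this text tells all that it offers.
- The arm moves only by the tool step_arm, never from a script. Its argument "commands" is a list of rows, each a list of 3 entries, a list of its own where there are three numbers: the shift along the tool's x, y, z in mm, then the turn about the tool's z in rad, then the opening, from 0 (shut) to 1 (fully open). A call has 1 to 20 rows; each row shifts and turns the pose as measured when the row begins, along the tool's axes as they then stand; what a row does not reach is not made up. A row lasts 1/8 s, in which the tool goes at most 62.5 mm and 10.7 degrees, less where a joint would pass 70% of its speed; a pose out of reach is approached as far as the arm can. A call with a gripper value outside its range is refused whole. The fingers move at their own pace and stop on an object; "force" is the grip in N (left out, the last holds). Time passes only in rows, so rows that do not move let the fingers close. It gives the time, the measured TCP pose, the force and the opening at its end, in the units of the state.
- sense(): the state, without advancing time (a new reading comes with each control period).
- grab_frame(name): name is "scene" or "side" or "wrist"; returns the picture (480x640x3 uint8, blue, green, red); there is no depth.
- camera_model(name): a dict with "fx", "fy", "cx", "cy" (pixels), "R" (3x3) and "t" (3): a world point X has camera coordinates R X + t. Camera axes: x right, y down, z forward; pixel columns grow to the right and rows downward; lengths in mm; the calibration is good to about 2 mm. The wrist camera is an equidistant fisheye: a pixel r from the principal point sees the ray r / f radians off the axis. A picture is of the moment at which its call begins: read the wrist's pose just before it. camera_model takes no time and is no camera call; for the wrist camera it gives the pose at the moment of the call.
- sign_off(): hands the job in, once; it reports no verdict.
The state is a dict: "clock": time; "qpos": joint angles; "qvel": joint speeds; "joint_efforts": joint torques, N m; "eef_pos": TCP position; "tcp_rot": TCP orientation; "contact_force": force on the tool from outside, world axes, zero at the start; "wrist_torque": the same for the moment, N m; "opening": opening from 0.0 (shut) to 1.0 (fully open).
Only numpy, scipy, OpenCV 4.12 (cv2) and the standard library are available. Lean on these libraries where they do the work, as an engineer would, in place of code of your own. Each camera call takes 0.05 s, during which the arm holds its last target. There are 200 camera calls.

TASK

The wooden block with the three little vials has to sit in the loading corner of the filling station: push it along the bench, without grasping or lifting it and without ramming it, until it is flush against both the long fence and the short end stop. Do not touch the vials, which stay standing in their wells, and leave everything else on the bench where it is. Then take the hand away.

Things in the scene. Friction and masses are not known exactly. Their poses are not given: they have to be found in the camera images.
- station: Fixed L of aluminium bar, 30 mm high, 12 mm thick. Origin: inside corner at bench height. Long fence: inner face at its x = 0, runs 348 mm from the corner to its -y. End stop: inner face at its y = 0, runs 100 mm to its -x. +x points through the fence, away from the robot (yaw up to 0.25 rad); +y through the stop, to the robot's left. A steel dosing unit, 70 mm high, is behind the fence.
- block: Loose wooden block, 110 mm along its x, 150 along its y, 30 high, 0.25 to 0.5 kg; slides at 2 to 8 N. Origin: centre of its underside. Its x points to the fence, its y to the end stop. Three wells 14 mm deep in its top, at x = 20 mm and y = -40, 0, 40 mm, each with a vial. Starts inside the L, clear of fence and stop, turned up to 0.3 rad to the station.
- vial0: Amber glass vial with white cap, 21 mm diameter, 46 mm tall, standing in the block's well at x = 20, y = -40 mm; its top is 62 mm above the bench. Origin at the centre of its underside, z up.
- vial1: The same kind of vial, in the block's well at x = 20, y = 0 mm.
- vial2: The same kind of vial, in the block's well at x = 20, y = 40 mm.
- amber_a: Bystander: amber bottle, 46 mm diameter, 98 mm tall, to the left of the end stop. Origin at the centre of its underside.
- amber_b: Bystander: the same kind of amber bottle, to the right of the block and nearer the robot. Origin at the centre of its underside.
- tin: Bystander: flat aluminium salve tin, 58 mm diameter, 20 mm high, in front of and to the left of the end stop. Origin at the centre of its underside.
- cup: Bystander: small white cup, 52 mm across, 40 mm high, further left. Origin at the centre of its underside.
- can: Bystander: aluminium bottle, 68 mm diameter, 170 mm tall, to the left of the corner. Origin at the centre of its underside.
- jar: Bystander: low glass jar with metal lid, 60 mm diameter, 55 mm tall, behind and left of the corner. Origin at the centre of its underside.
- spatula: Bystander: steel spatula, 190 mm long, lying flat to the right of the fence, roughly square to it. Origin between its ends, on the bench.
- home (a point): Point on the bench inside the L, at x = -55, y = -75 mm of the station: where the origin of the block lies when it is home, its axes parallel to the station's. Only the block stands inside the L.
Things that resemble listed ones, but are neither listed nor needed, are in the scene too. Leave any yellow look-alike of the vial1 alone.

How it is judged:
By the outcome, as a careful person would: the job done as asked, in the order asked, and still so for the second after the job is handed in, with the robot touching nothing.
It also fails if it takes over 48 s, if anything falls off the work surface, if the arm or the gripper's body presses on something with over 40 N, if the wrist force passes 120 N, or if a joint passes its speed limit or range.

## Working session

There is one attempt and no reset: what is moved stays moved. The work goes in short steps, Python scripts to look and compute and a tool call to move; the robot and the scene stay as the last step left them, time stands still between calls to the robot, and variables do not carry over. Pictures are saved under pics/ and viewed, about 8 in all and at most 12, crops included, and the job is handed in when it is done.

Besides the shell and the picture viewer there is one more tool, called after ">>>" as name(argument=value, ...) on one line, values as JSON. step_arm: Moves the arm, as the interface text tells. Its arguments: {"type":"object","properties":{"commands":{"type":"array","items":{"type":"array"}},"force":{"type":"number"}},"required":["commands"]}

```bash
mkdir -p pics; python3 - <<'E'
from rig import *
import cv2
s=sense();print(s)
for n in("scene","side"):
    cv2.imwrite(f"pics/{n}0.png",grab_frame(n));print(n,camera_model(n))
E
```

```text
{'clock': 0.0, 'qpos': array([ 1.33658034e+00,  3.53636754e-01,  1.63414318e+00, -1.92798015e-05,
        1.15520227e+00, -2.41042706e-03]), 'qvel': array([ 0.0001508 ,  0.00015925, -0.00119858,  0.00040377, -0.00130078,
       -0.00069562]), 'joint_efforts': array([ 2.70421348e-03, -6.05224514e+01, -3.42092407e+01,  4.75229572e-04,
        8.97443038e-03,  6.73384676e-06]), 'eef_pos': array([143.53786278, 608.04693078, 403.9647637 ]), 'tcp_rot': array([-3.14020307e+00,  1.42783683e-05,  2.90979490e+00]), 'contact_force': array([-0.12417915, -0.09882083, -0.04636309]), 'wrist_torque': array([-0.0268122 ,  0.01054831, -0.05496635]), 'opening': 1.0020538469476954}
scene {'fx': 506.75635773272455, 'fy': 506.75635773272455, 'cx': 319.630563201353, 'cy': 235.7507938021555, 'R': array([[ 3.20633140e-01,  9.47203142e-01, -7.72795216e-04],
       [ 5.41709378e-01, -1.84040567e-01, -8.20170726e-01],
       [-7.77010514e-01,  2.62555285e-01, -5.72118330e-01]]), 't': array([-140.5412789 , -240.36295609, 1328.54131262])}
side {'fx': 606.0429447426063, 'fy': 606.0429447426063, 'cx': 313.09702120409133, 'cy': 240.21969440671896, 'R': array([[ 0.94871343, -0.31566944, -0.01719419],
       [-0.24734172, -0.70728958, -0.66224128],
       [ 0.19688806,  0.63253004, -0.74909335]]), 't': array([-484.84075194,  168.85005491, 1131.27003381])}
```

View pics/scene0.png

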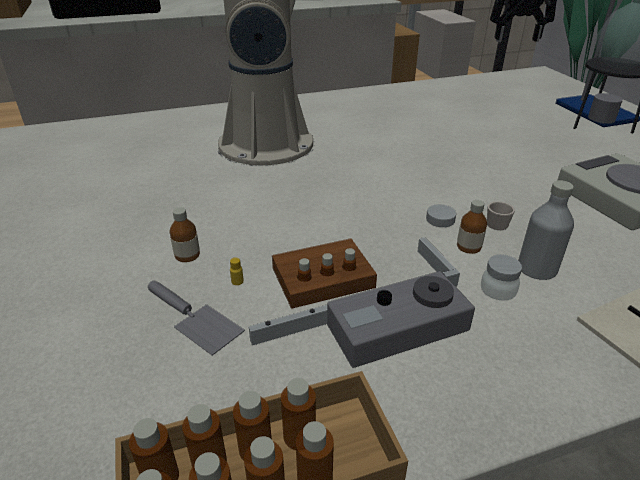

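View pics/side0.png

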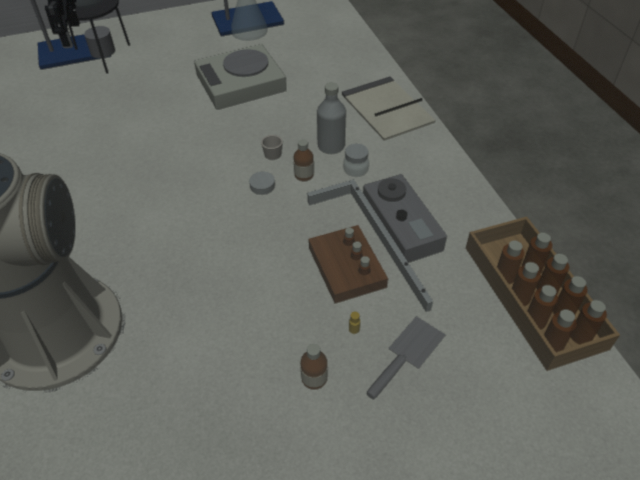

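The scene view has the block at about (325,270), with three white-capped vials at (304,267), (327,262) and (349,257). In the side view the block is at (348,263) and the L's corner is near (355,187). The yellow look-alike is a loose vial, at (236,271) in scene and (354,322) in side. It is not in a well, so I leave it alone. Next I enlarge the block and L.

```bash
python3 - <<'E'
import cv2,numpy as np
a=cv2.imread("pics/side0.png")[170:320,290:450]
a=cv2.convertScaleAbs(a,alpha=1.6)
cv2.imwrite("pics/c1.png",cv2.resize(a,None,fx=4,fy=4,interpolation=cv2.INTER_CUBIC))
b=cv2.imread("pics/scene0.png")[225:355,235:480]
b=cv2.convertScaleAbs(b,alpha=1.6)
cv2.imwrite("pics/c2.png",cv2.resize(b,None,fx=3.2,fy=3.2,interpolation=cv2.INTER_CUBIC))
E
```

```text
(no output)
```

View pics/c1.png

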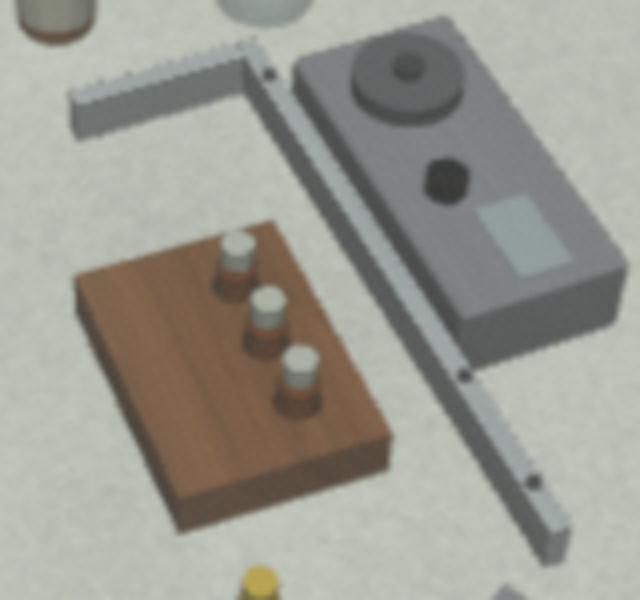

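View pics/c2.png

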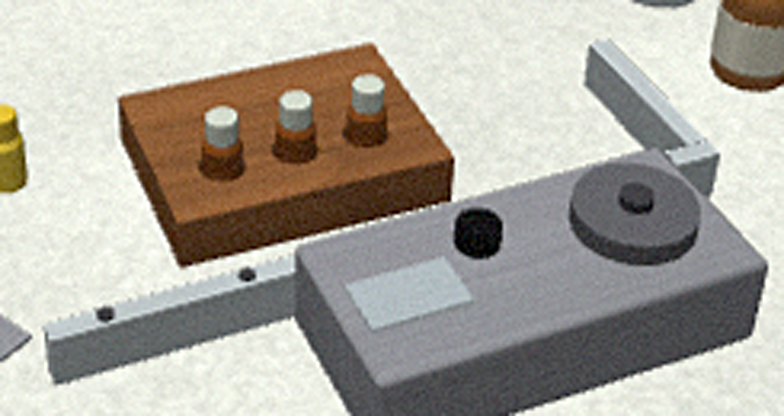

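The crop c1 shows the block's top corners at about (75,278), (273,222), (391,436) and (182,498). The inner top edge of the fence runs (246,66) to (549,528), and the stop's runs (76,104) to (246,66). Crop c2 shows the same block corners at (120,98), (374,44), (452,158) and (183,222), plus the yellow vial.

```bash
cat >h.py <<'E'
import numpy as np,cv2
from rig import *
def ray(n,px,z):
    c=camera_model(n);o=-c["R"].T@c["t"]
    d=c["R"].T@np.array([(px[0]-c["cx"])/c["fx"],(px[1]-c["cy"])/c["fy"],1]);return (o+d*(z-o[2])/d[2])[:2]
S1=lambda u,v,z=30:ray("side",((u+.5)/4-.5+290,(v+.5)/4-.5+170),z)
S2=lambda u,v,z=30:ray("scene",((u+.5)/3.2-.5+235,(v+.5)/3.2-.5+225),z)
E
python3 - <<'E'
from h import *
np.set_printoptions(precision=1,suppress=True)
A=np.array([S1(*p) for p in[(75,278),(273,222),(391,436),(182,498)]])
B=np.array([S2(*p) for p in[(374,44),(452,158),(183,222),(120,98)]])
for Q in(A,B):
    print(Q.tolist(),Q.mean(0),[np.linalg.norm(Q[i]-Q[i-1]) for i in range(4)])
    print("yaw",[np.arctan2(*( (Q[i]-Q[j]))[::-1]) for i,j in[(1,0),(2,3)]],[np.arctan2(*(Q[i]-Q[j])[::-1])-np.pi/2 for i,j in[(0,3),(1,2)]])
c,f,s=S1(246,66),S1(549,528),S1(76,104)
print("corner",c,"fence end",f,np.linalg.norm(f-c),"stop",s,np.linalg.norm(s-c))
print("yaw",np.arctan2(*(c-f)[::-1])-np.pi/2,np.arctan2(*(c-s)[::-1]))
print("scene stop tip",S2(588,48),"fence end",S2(47,331), "outer end")
print("yellow",S1(260,580,44),S2(5,115,44),"amberb",ray("side",(314,384),0),ray("scene",(186,257),0))
print("caps",[S1(*p,62) for p in[(238,240),(268,296),(301,354)]])
E
```

```text
[[512.929724780171, 34.4108703482633], [621.7663079768478, 37.39494926858595], [624.4072606988518, -111.7446390288602], [517.4499179168853, -113.53458420371658]] [569.1 -38.4] [np.float64(148.01449141413534), np.float64(108.87748421473495), np.float64(149.1629693617407), np.float64(106.97231921720721)]
yaw [np.float64(0.02741110951729743), np.float64(0.016733569255489987)] [np.float64(0.030543604167244442), np.float64(0.01770607497539789)]
[[510.6366754262657, 36.97601003852043], [618.9978359394063, 37.373839704818465], [622.040131996916, -108.45074353359189], [513.6211270579275, -112.76515548617667]] [566.3 -36.7] [np.float64(149.77090373045246), np.float64(108.36189079283365), np.float64(145.85631505683122), np.float64(108.50481455888033)]
yaw [np.float64(0.0036713143069313885), np.float64(0.039772886228159776)] [np.float64(0.019928097526895394), np.float64(0.020859684396229206)]
corner [650.1 151.5] fence end [ 672.3 -185.5] 337.6439822503423 stop [552.7 154.2] 97.49708535406938
yaw 0.06566509222445793 -0.028015297614412734
scene stop tip [553.4 150.6] fence end [ 673.8 -187.8] outer end
yellow [ 531.5 -177.6] [ 526.8 -177.2] amberb [ 425.5 -262. ] [ 428.9 -255.2]
caps [array([589.1,   4.4]), array([589.8, -34.9]), array([591.4, -74.3])]
```

```bash
cat >>h.py <<'E'
def edge(g,p,q,n=40,w=4,sgn=1):
    """subpixel dark->light points along normals of segment p-q"""
    p,q=np.float32(p),np.float32(q);d=(q-p)/np.linalg.norm(q-p);nn=np.float32([d[1],-d[0]])
    s=np.arange(-w,w+.01,.25);out=[]
    for a in np.linspace(.06,.94,n):
        x=p+a*(q-p)+s[:,None]*nn
        v=cv2.remap(g,np.float32(x[:,:1]),np.float32(x[:,1:]),cv2.INTER_LINEAR).ravel()
        dv=np.gradient(cv2.GaussianBlur(v[None],(0,0),2.).ravel())*sgn
        out.append(x[dv.argmax()])
    return np.array(out)
def line(n,pts,z):
    P=np.float32([ray(n,p,z) for p in pts])
    vx,vy,x,y=cv2.fitLine(P,cv2.DIST_HUBER,0,.01,.01).ravel()
    r=(P-[x,y])@[-vy,vx];return np.array([vx,vy]),np.array([x,y]),np.median(abs(r))
def meet(a,b):
    k=np.linalg.solve(np.array([a[0],-b[0]]).T,b[1]-a[1]);return a[1]+k[0]*a[0]
E
python3 - <<'E'
from h import *
np.set_printoptions(precision=3,suppress=True)
g=cv2.cvtColor(cv2.imread("pics/side0.png"),cv2.COLOR_BGR2GRAY).astype(np.float32)
F=lambda u,v:((u+.5)/4-.5+290,(v+.5)/4-.5+170)
# normal=(dy,-dx): fence going down-right -> normal points right/up
f=line("side",edge(g,F(255,80),F(540,512),60,3),30)
s=line("side",edge(g,F(80,103),F(240,64),30,2.5),30)
for l in(f,s): print(l)
c=meet(f,s);print("corner",c,"yaw fence",np.arctan2(-f[0][0]/f[0][1],1),"stop",np.arctan(s[0][1]/s[0][0]))
C=camera_model("side")
for p in [(*c,30),(*c,0)]:
    X=C["R"]@p+C["t"];print((X[0]/X[2]*C["fx"]+C["cx"]-290+.5)*4,(X[1]/X[2]*C["fy"]+C["cy"]-170+.5)*4)
print("tin",ray("side",(262,181),20),ray("scene",(441,214),20),"ambA",ray("scene",(471,248),0))
E
```

```text
(array([ 0.057, -0.998], dtype=float32), array([664.632, -65.471], dtype=float32), np.float32(0.14418618))
(array([0.998, 0.056], dtype=float32), array([601.386, 155.994], dtype=float32), np.float32(0.36091232))
corner [651.831 158.799] yaw fence 0.057015263 stop 0.05556256
244.66155868315332 57.1328105478658
243.09793184027126 96.27447229959262
tin [471.297 243.508] [476.365 242.692] ambA [572.519 254.303]
```

The fence and stop agree at yaw 0.0565, with the corner at (651.8, 158.8). The block is at about (568, -37, yaw 0.02) and home is (601, 81). I now move above the block's right side with the fingers half open to make a two-point pusher.

>>> step_arm(commands=[[[-32.6,-35.2,0],0,0.6],[[-32.6,-35.2,0],0,0.6],[[-32.6,-35.2,0],0,0.6],[[-32.6,-35.2,0],0,0.6],[[-32.6,-35.2,0],0,0.6],[[-32.6,-35.2,0],0,0.6],[[-32.6,-35.2,0],0,0.6],[[-32.6,-35.2,0],0,0.6],[[-32.6,-35.2,0],0,0.6],[[-32.6,-35.2,0],0,0.6],[[-32.6,-35.2,0],0,0.6],[[-32.6,-35.2,0],0,0.6],[[-32.6,-35.2,0],0,0.6],[[-32.6,-35.2,0],0,0.6],[[-32.6,-35.2,0],0,0.6],[[-32.6,-35.2,0],0,0.6],[[-32.6,-35.2,0],0,0.6],[[-32.6,-35.2,0],0,0.6]])

```text
clock: 2.35
eef_pos: [579.5, -165.8, 401.9]
tcp_rot: [-3.139, -0.002, 2.915]
contact_force: [1.4, -0.2, 0.1]
opening: 0.597
```

>>> step_arm(commands=[[[0,0,0],0.16,0.6],[[0,0,0],0.16,0.6],[[0,0,0],0.16,0.6],[[0,0,0],0.16,0.6],[[0,0,0],0.16,0.6],[[0,0,0],0.16,0.6],[[0,0,0],0.16,0.6],[[0,0,0],0.16,0.6],[[0,0,0],0,0.6]])

```text
clock: 3.48
eef_pos: [579.6, -169.7, 397.3]
tcp_rot: [-3.132, 0.0, 1.59]
contact_force: [-0.1, -0.5, -0.0]
opening: 0.598
```

>>> step_arm(commands=[[[13,-5,0],-0.037,0.6],[[13,-5,0],0,0.6],[[0,0,40],0,0.6],[[0,0,40],0,0.6],[[0,0,40],0,0.6],[[0,0,20],0,0.6],[[0,0,0],0,0.6]])

```text
clock: 4.35
eef_pos: [564.9, -137.8, 255.1]
tcp_rot: [-3.134, -0.001, 1.646]
contact_force: [0.9, -0.0, 0.4]
opening: 0.6
```

```bash
python3 - <<'E'
from h import *
f=grab_frame("side");f=cv2.convertScaleAbs(f[150:380,250:450],alpha=1.5)
cv2.imwrite("pics/side1.png",cv2.resize(f,None,fx=2.6,fy=2.6,interpolation=cv2.INTER_CUBIC))
E
```

```text
(no output)
```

View pics/side1.png

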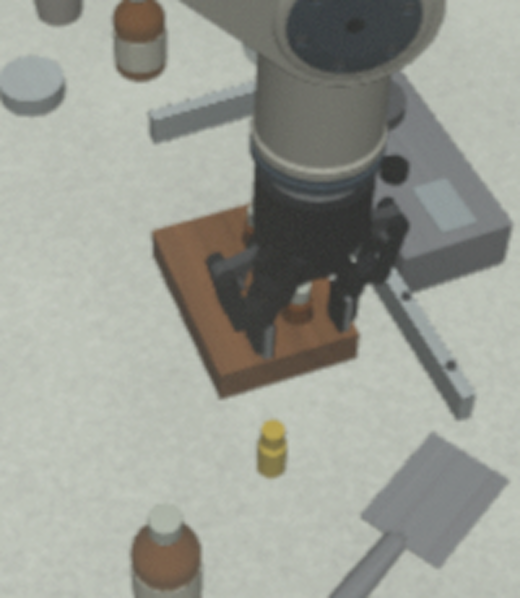

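The picture shows both fingertips above the block's right edge, near crop (265,350) and (345,325), with perspective shifting them. The yellow vial, crop (272,450), is clear. I back off a few mm and descend.

>>> step_arm(commands=[[[-7,4,0],0.02,0.6],[[0,0,0],0,0.6],[[0,0,30],0,0.6],[[0,0,25],0,0.6],[[0,0,15],0,0.6],[[0,0,5],0,0.6],[[0,0,0],0,0.6]])

```text
clock: 5.28
eef_pos: [573.4, -146.1, 185.9]
tcp_rot: [3.136, 0.003, 1.625]
contact_force: [-0.7, 0.5, 0.1]
opening: 0.603
```

>>> step_arm(commands=[[[0,0,6],0,0.6],[[5,0,0],0,0.6],[[5,0,0],0,0.6],[[4,0,0],0,0.6],[[4,0,0],0,0.6],[[3,0,0],0,0.6],[[3,0,0],0,0.6]])

```text
clock: 6.15
eef_pos: [572.9, -120.6, 181.4]
tcp_rot: [3.133, 0.005, 1.626]
contact_force: [1.1, -2.5, -1.9]
opening: 0.602
```

>>> step_arm(commands=[[[4,0,0],0,0.6],[[5,0,0],0,0.6],[[6,0,0],0,0.6],[[6,0,0],0,0.6],[[6,0,0],0,0.6],[[6,0,0],0,0.6],[[6,0,0],0,0.6],[[6,0,0],0,0.6],[[6,0,0],0,0.6],[[6,0,0],0,0.6],[[6,0,0],0,0.6],[[6,0,0],0,0.6],[[4,0,0],0,0.6],[[3,0,0],0,0.6]])

```text
clock: 7.9
eef_pos: [568.7, -40.1, 181.4]
tcp_rot: [3.132, 0.006, 1.626]
contact_force: [0.5, -3.8, 1.1]
opening: 0.601
```

>>> step_arm(commands=[[[4,0,0],0,0.6],[[4,0,0],0,0.6],[[4,0,0],0,0.6],[[4,0,0],0,0.6],[[3,0,0],0,0.6],[[3,0,0],0,0.6],[[2,0,0],0,0.6],[[2,0,0],0,0.6],[[1,0,0],0,0.6]])

```text
clock: 9.02
eef_pos: [567.1, -11.5, 181.4]
tcp_rot: [3.132, 0.006, 1.626]
contact_force: [0.0, -4.7, 1.6]
opening: 0.604
```

>>> step_arm(commands=[[[-10,0,0],0,0.6],[[-20,0,0],0,0.6],[[-10,0,0],0,0.6],[[0,0,-30],0,0.6],[[0,0,-40],0,0.6],[[0,0,-40],0,0.6],[[0,0,-20],0,0.6],[[0,-30,0],0,0.8],[[0,-40,0],0,0.8],[[0,-30,0],0,0.8]])

```text
clock: 10.28
eef_pos: [466.8, -63.8, 314.2]
tcp_rot: [3.133, 0.004, 1.62]
contact_force: [1.1, 0.1, 0.1]
opening: 0.804
```

>>> step_arm(commands=[[[0,0,0],0.16,0.8],[[0,0,0],0.16,0.8],[[0,0,0],0.16,0.8],[[0,0,0],0.16,0.8],[[0,0,0],0.16,0.8],[[0,0,0],0.16,0.8],[[0,0,0],0.16,0.8],[[0,0,0],0.16,0.8],[[0,0,0],0.16,0.8],[[0,0,0],0.13,0.8],[[0,0,0],0,0.8]])

```text
clock: 11.65
eef_pos: [462.5, -70.8, 314.2]
tcp_rot: [3.141, -0.007, -0.011]
contact_force: [-0.0, 1.0, 0.0]
opening: 0.801
```

```bash
python3 - <<'E'
from h import *
s=sense();print(s["eef_pos"],s["tcp_rot"],s["clock"])
f=grab_frame("side");cv2.imwrite("pics/raw2.png",f);f=cv2.convertScaleAbs(f[150:320,270:450],alpha=1.5)
cv2.imwrite("pics/side2.png",cv2.resize(f,None,fx=3.5,fy=3.5,interpolation=cv2.INTER_CUBIC))
E
```

```text
[462.54882748 -70.8408972  314.22897634] [ 3.1410051  -0.00667278 -0.01115995] 11.65
```

View pics/side2.png

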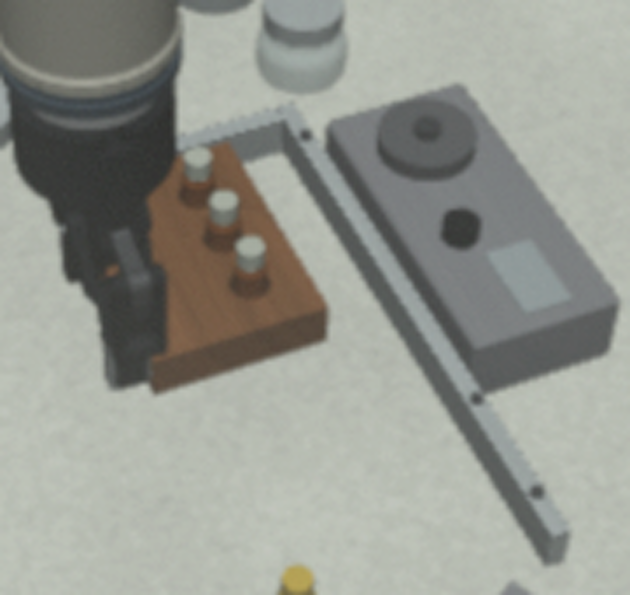

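The picture shows the block near the stop and still about 35 mm off the fence. All three vials stand at crop (198,175), (223,215) and (250,260). Next I go to the block's robot side.

>>> step_arm(commands=[[[2,-30,0],-0.067,0.8],[[2,-40,0],0,0.8],[[2,-40,0],0,0.8],[[0,-20,0],0,0.8],[[0,-5,0],0,0.8],[[0,0,0],0,0.8]])

```text
clock: 12.45
eef_pos: [462.5, 65.9, 314.3]
tcp_rot: [3.14, -0.008, 0.074]
contact_force: [0.5, -0.2, -0.3]
opening: 0.8
```

>>> step_arm(commands=[[[0,-2,40],0.017,0.8],[[0,0,40],0,0.8],[[0,0,30],0,0.8],[[0,0,15],0,0.8],[[0,0,5],0,0.8],[[0,0,0],0,0.8]])

```text
clock: 13.2
eef_pos: [465.8, 63.6, 182.7]
tcp_rot: [3.14, -0.012, 0.056]
contact_force: [-0.2, -0.1, 0.9]
opening: 0.798
```

>>> step_arm(commands=[[[6,-6,3],0,0.8],[[6,0,0],0,0.8],[[6,0,0],0,0.8],[[5,0,0],0,0.8],[[4,0,0],0,0.8],[[4,0,0],0,0.8],[[3,0,0],0,0.8],[[3,0,0],0,0.8]])

```text
clock: 14.2
eef_pos: [499.5, 71.9, 181.1]
tcp_rot: [3.14, 0.002, 0.057]
contact_force: [-8.4, 0.0, 6.6]
opening: 0.803
```

>>> step_arm(commands=[[[4,0,0],0,0.8],[[4,0,0],0,0.8],[[4,0,0],0,0.8],[[4,0,0],0,0.8],[[4,0,0],0,0.8],[[3,0,0],0,0.8],[[2,0,0],0,0.8],[[2,0,0],0,0.8],[[1,0,0],0,0.8]])

```text
clock: 15.32
eef_pos: [514.3, 72.1, 177.9]
tcp_rot: [3.137, 0.045, 0.056]
contact_force: [-2.6, 0.2, 3.2]
opening: 0.798
```

The hand advanced less than commanded and tilted 0.045 rad, so I look before going on.

```bash
python3 - <<'E'
from h import *
s=sense();print(s["qpos"],s["contact_force"],s["wrist_torque"],s["tcp_rot"])
f=grab_frame("side");cv2.imwrite("pics/raw3.png",f);f=cv2.convertScaleAbs(f[120:280,250:430],alpha=1.7)
g=grab_frame("scene");cv2.imwrite("pics/raw3s.png",g);g=cv2.convertScaleAbs(g[190:330,270:480],alpha=1.7)
r=lambda i:cv2.resize(i,(400,360),interpolation=cv2.INTER_CUBIC)
cv2.imwrite("pics/both3.png",np.hstack([r(f),r(g)]))
s=sense();print(s["eef_pos"],s["contact_force"],s["tcp_rot"])
E
```

```text
[ 1.36547224e-01  5.31712144e-01  1.99132960e+00 -8.02672509e-04
  6.63861901e-01  1.65193181e+00] [-2.59303977  0.17747406  3.19111483] [0.08058434 0.48682591 0.00641182] [3.13745347 0.04512422 0.05596174]
[514.29564207  72.08335987 177.87192869] [-5.11084821  0.97991936  4.82785135] [3.13742385 0.04510263 0.05595796]
```

View pics/both3.png

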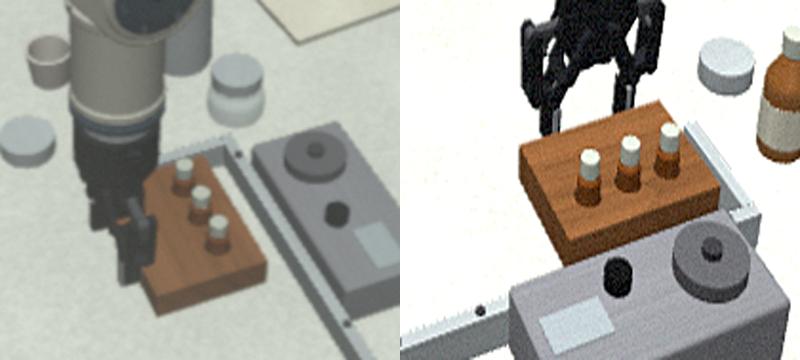

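The two views show the block still about 30 mm from the fence, with the fingers in contact along its robot side and the vials standing. Nothing else is touched. The tip is back-driven a little on each loaded row, so I use fewer, somewhat longer rows.

>>> step_arm(commands=[[[7,0,-0.5],0,0.8],[[7,0,-0.5],0,0.8],[[7,0,-0.5],0,0.8]])

```text
clock: 15.8
eef_pos: [531.0, 72.8, 177.7]
tcp_rot: [3.137, 0.059, 0.056]
contact_force: [-11.3, -0.5, 11.3]
opening: 0.8
```

>>> step_arm(commands=[[[4,0,-2],0,0.8],[[4,0,-1],0,0.8]])

```text
clock: 16.05
eef_pos: [538.9, 73.1, 179.7]
tcp_rot: [3.136, 0.061, 0.056]
contact_force: [-3.2, -0.6, -1.3]
opening: 0.798
```

>>> step_arm(commands=[[[3,0,-0.4],0,0.8],[[2,0,-0.3],0,0.8],[[1.5,0,-0.2],0,0.8]])

```text
clock: 16.42
eef_pos: [543.9, 73.3, 179.6]
tcp_rot: [3.136, 0.067, 0.056]
contact_force: [-8.8, 1.1, 6.9]
opening: 0.797
```

>>> step_arm(commands=[[[2,0,-1],0,0.8],[[2,0,-0.5],0,0.8],[[2,0,-0.5],0,0.8],[[1.5,0,-0.5],0,0.8]])

```text
clock: 16.92
eef_pos: [546.3, 73.4, 179.8]
tcp_rot: [3.135, 0.084, 0.056]
contact_force: [-6.2, 0.9, 1.7]
opening: 0.801
```

```bash
python3 - <<'E'
from h import *
f=grab_frame("side");cv2.imwrite("pics/raw4.png",f);f=cv2.convertScaleAbs(f[160:270,320:430],alpha=1.7)
cv2.imwrite("pics/c4.png",cv2.resize(f,None,fx=5.4,fy=5.4,interpolation=cv2.INTER_CUBIC))
E
```

```text
(no output)
```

View pics/c4.png

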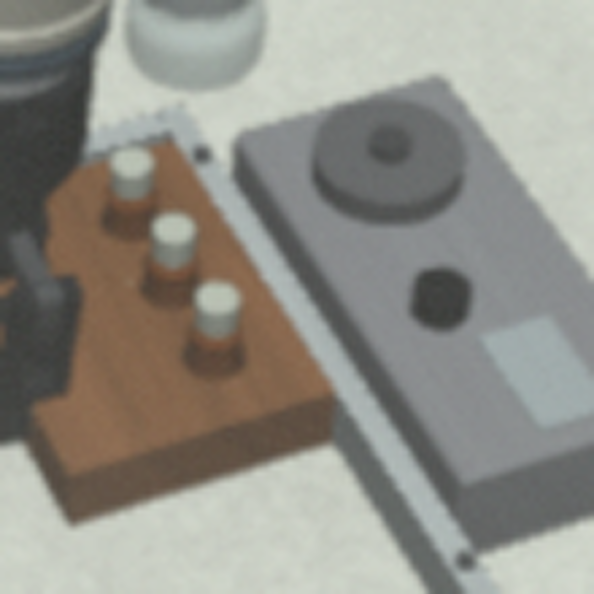

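The crop shows the block's far edge against the fence along its whole length, from (175,140) to (335,390), with the vials standing. A small gap to the stop may remain. I retreat and come round for the final push to the stop.

>>> step_arm(commands=[[[-10,0,0],0,0.8],[[-20,0,0],0,0.8],[[0,0,-35],0,0.6],[[0,0,-50],0,0.6],[[0,0,-40],0,0.6],[[0,0,0],-0.16,0.6],[[0,0,0],-0.16,0.6],[[0,0,0],-0.16,0.6],[[0,0,0],-0.16,0.6],[[0,0,0],-0.16,0.6],[[0,0,0],-0.16,0.6],[[0,0,0],-0.16,0.6],[[0,0,0],-0.16,0.6],[[0,0,0],-0.16,0.6],[[0,0,0],-0.1,0.6],[[0,0,0],0,0.6]])

```text
clock: 18.98
eef_pos: [528.3, 73.3, 317.3]
tcp_rot: [-3.091, 0.003, 1.647]
contact_force: [-0.3, 0.1, -0.1]
opening: 0.602
```

>>> step_arm(commands=[[[-30,16,0],0.02,0.6],[[-40,22,0],0,0.6],[[-40,22,0],0,0.6],[[-19,11,0],0,0.6],[[0,0,0],0,0.6],[[0,0,40],0,0.6],[[0,0,40],0,0.6],[[0,0,20],0,0.6],[[0,0,0],0,0.6]])

```text
clock: 20.1
eef_pos: [602.3, -50.8, 213.9]
tcp_rot: [-3.097, 0.004, 1.612]
contact_force: [0.3, 0.5, 0.7]
opening: 0.605
```

>>> step_arm(commands=[[[0,4,20],-0.015,0.6],[[0,0,10],0,0.6],[[0,0,2],0,0.6],[[8,0,0],0,0.6],[[8,0,0],0,0.6],[[6,0,0],0,0.6],[[4,0,0],0,0.6],[[3,0,0],0,0.6]])

```text
clock: 21.1
eef_pos: [604.5, -18.5, 183.0]
tcp_rot: [-3.102, 0.003, 1.628]
contact_force: [0.2, -0.3, -0.4]
opening: 0.604
```

>>> step_arm(commands=[[[3,0,0],0,0.6],[[2,0,0],0,0.6],[[2,0,0],0,0.6],[[1.5,0,0],0,0.6],[[1.5,0,0],0,0.6]])

```text
clock: 21.72
eef_pos: [603.9, -8.7, 183.1]
tcp_rot: [-3.102, 0.004, 1.629]
contact_force: [0.2, -3.7, 0.3]
opening: 0.598
```

>>> step_arm(commands=[[[1.5,0,0],0,0.6],[[1.5,0,0],0,0.6],[[1.5,0,0],0,0.6],[[1,0,0],0,0.6]])

```text
clock: 22.22
eef_pos: [603.6, -3.8, 183.1]
tcp_rot: [-3.102, 0.006, 1.629]
contact_force: [0.7, -12.0, -0.3]
opening: 0.602
```

>>> step_arm(commands=[[[1.5,0,0],0,0.6],[[1.5,0,0],0,0.6],[[1,0,0],0,0.6]])

```text
clock: 22.6
eef_pos: [603.5, -3.0, 183.1]
tcp_rot: [-3.102, 0.011, 1.63]
contact_force: [0.9, -9.8, 0.1]
opening: 0.6
```

It has stalled at the stop with about 10 N. I retreat and check.

>>> step_arm(commands=[[[-10,0,0],0,0.6],[[-30,0,0],0,0.6],[[-15,0,-10],0,0.6],[[0,0,-50],0,0.6],[[0,0,-50],0,0.6],[[-40,0,-20],0,0.6],[[-50,0,0],0,0.6],[[-50,0,0],0,0.6],[[0,0,0],0,0.6]])

```text
clock: 23.72
eef_pos: [621.3, -200.2, 324.1]
tcp_rot: [-3.107, 0.008, 1.63]
contact_force: [-0.2, 0.4, 0.2]
opening: 0.601
```

```bash
python3 - <<'E'
from h import *
f=grab_frame("side");cv2.imwrite("pics/raw5.png",f);f=cv2.convertScaleAbs(f[165:275,310:430],alpha=1.7)
cv2.imwrite("pics/c5.png",cv2.resize(f,None,fx=5,fy=5,interpolation=cv2.INTER_CUBIC))
cv2.imwrite("pics/raw5s.png",grab_frame("scene"))
E
```

```text
(no output)
```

View pics/c5.png

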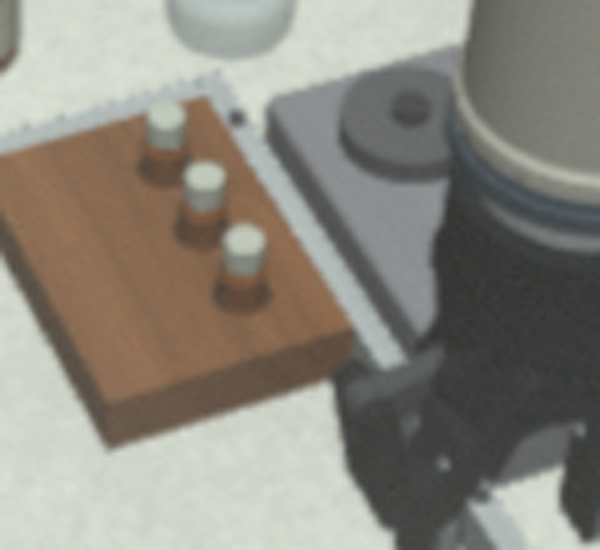

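The crop shows the block in the corner with both far edges on the bars, from (205,95) to (350,330) along the fence and (0,155) to (205,95) along the stop. The vials stand. I check the numbers with an edge fit.

```bash
python3 - <<'E'
from h import *
I=cv2.imread("pics/raw5.png").astype(np.float32)
g=cv2.cvtColor(I,cv2.COLOR_BGR2GRAY); b=I[...,0]-.0*I[...,2]
F=lambda u,v:((u+.5)/5-.5+310,(v+.5)/5-.5+165)
y=.0565;R=np.array([[np.cos(y),-np.sin(y)],[np.sin(y),np.cos(y)]]);c=np.array([651.83,158.8])
E={"x+":edge(b,F(208,100),F(348,322),40,3),"y+":edge(b,F(5,153),F(203,96),40,3),"y-":edge(g,F(112,402),F(345,336),40,2.,-1),"x-":edge(g,F(-15,150),F(105,400),40,3,1)}
for k,p in E.items():
    P=(np.array([ray("side",q,30) for q in p])-c)@R
    d=P[:,0] if k[0]=="x" else P[:,1]; t=P[:,1] if k[0]=="x" else P[:,0]
    m=abs(d-np.median(d))<3; f=np.polyfit(t[m],d[m],1); print(k,np.median(d).round(2),"slope",f[0].round(4),"at ends",np.polyval(f,[t.min(),t.max()]).round(2),m.sum())
# blue-channel/colour profile across x+ edge near both ends
for a in(.1,.5,.9):
    p=np.array(F(208,100))+a*(np.array(F(348,322))-np.array(F(208,100)));n=np.array([.846,-.533])
    print([tuple(int(v) for v in cv2.getRectSubPix(I,(1,1),tuple(map(float,p+s*n))).ravel()) for s in np.arange(-2,3.1,.5)])
E
```

```text
x+ 0.18 slope -0.0033 at ends [ 0.33 -0.08] 40
y+ 0.51 slope 0.0112 at ends [0.29 1.21] 34
y- -155.79 slope -0.0223 at ends [-154.88 -156.88] 40
x- -109.34 slope 0.0087 at ends [-109.83 -108.64] 39
[(48, 63, 82), (48, 63, 82), (52, 65, 82), (60, 71, 84), (72, 80, 87), (79, 84, 87), (84, 86, 85), (79, 80, 78), (67, 68, 67), (63, 64, 62), (66, 66, 65)]
[(48, 64, 84), (48, 64, 83), (51, 65, 82), (56, 68, 82), (67, 77, 86), (83, 89, 92), (98, 100, 99), (105, 106, 102), (108, 109, 104), (109, 110, 104), (109, 110, 105)]
[(47, 63, 83), (47, 63, 83), (49, 64, 83), (53, 66, 84), (66, 76, 88), (80, 86, 92), (92, 96, 97), (101, 104, 101), (107, 109, 104), (107, 109, 104), (107, 109, 103)]
```

>>> step_arm(commands=[[[-10,-20,-50],0,0.6],[[-10,-20,-50],0,0.6],[[0,-20,-20],0,0.6],[[0,0,0],0,0.6]])

```text
clock: 24.32
eef_pos: [565.5, -214.9, 448.3]
tcp_rot: [-3.103, 0.003, 1.637]
contact_force: [-0.1, -0.3, -0.5]
opening: 0.603
```

```bash
python3 - <<'E'
from h import *
cv2.imwrite("pics/end.png",grab_frame("scene"))
s=sense();print(s["clock"],s["eef_pos"],s["contact_force"])
E
```

```text
24.375 [ 565.95940437 -214.77147896  447.31464656] [1.32055085 0.57206522 0.43873386]
```

View pics/end.png

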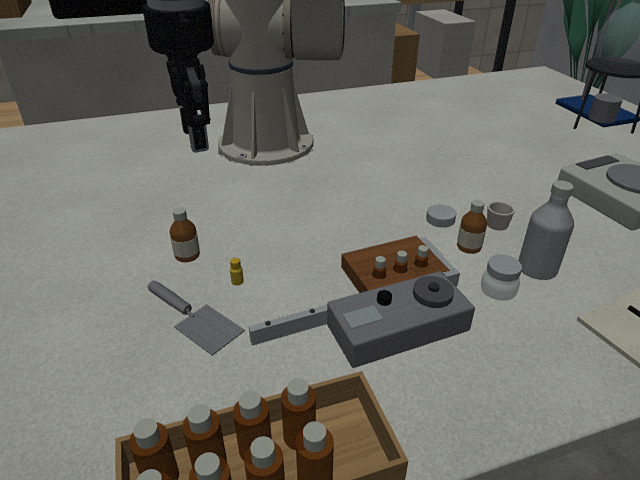

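The scene view shows the block in the corner at (400,262) with its three vials standing at (380,267), (401,261) and (422,255). The other objects are at the same pixels as at the start, and the hand is clear. I hand in.

```bash
python3 -c "
from rig import *
print(sign_off())"
```

```text
the job is handed in; nothing more can be done
None
```

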